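# Take the pile of desk things apart and put each on its own place

## Task

Someone has piled four things on the desk: take the pile apart and put the pencil sharpener in the middle of the round dish, the glass paperweight in the middle of the stack of note sheets, the paper-clip tin in the middle of the rectangular pin tray and the long pencil case in the middle of the cork mat. Turn the tin and the case so that their long sides run along the long sides of their tray and mat, leave everything the right way up, and set the glass down gently, without dropping or toppling it. Leave the phone stand and the mug where they are.

Things in the scene. Friction and masses are not known exactly. Their poses are not given: they have to be found in the camera images.
- sharpener: red plastic pencil sharpener, a block 32 (x) by 20 (y) by 16 (z) mm with a steel blade on top, about 20 g, loose; at the start on top of the pile, on the paperweight, at any yaw. Origin: centre of its underside; z up, x along its long side.
- paperweight: green glass paperweight, a round puck 28 mm high: 50 mm across with an upright side up to 20 mm, then bevelled in to a flat top 37 mm across; about 150 g, loose; at the start on the tin. Origin: centre of its underside; z up.
- clip_tin: closed aluminium paper-clip tin, 84 (x) by 52 (y) by 24 (z) mm, about 110 g, loose; at the start on the pencil case, turned up to 0.25 rad against it. Origin: centre of its underside; z up, x along its long side.
- pencil_case: closed grey plastic pencil case, 160 (x) by 60 (y) by 24 (z) mm, about 180 g, loose; at the start the bottom of the pile, flat on the desk. Origin: centre of its underside; z up, x along its long side.
- dish: round white ceramic dish, fixed to the desk, place of the sharpener: 120 mm across at the rim, rim 9 mm above the desk, flat inner floor about 104 mm across at 3 mm above the desk. Origin: centre of its underside, at desk level; z up.
- note_sheets: square stack of white note sheets, fixed to the desk, place of the paperweight: 105 by 105 mm, flat top 12 mm above the desk. Origin: centre of its underside, at desk level; z up.
- pin_tray: low rectangular white plastic tray, fixed to the desk, place of the paper-clip tin: 156 (x) by 112 (y) mm outside, walls 4 mm thick and 9 mm high, inner floor 3 mm above the desk. Origin: centre of its underside, at desk level; z up, x along its long side.
- cork_mat: flat cork mat, fixed to the desk, place of the pencil case: 190 (x) by 84 (y) by 4 (z) mm. Origin: centre of its underside, at desk level; z up, x along its long side.
- phone_stand: dark silicone phone stand, loose, to be left alone: base 80 by 72 mm with a leaning back about 80 mm high. Stands beyond the work. Origin: centre of its underside.
- mug: blue ceramic mug with a handle, loose, to be left alone: 80 mm across, 85 mm high. Stands beyond the work. Origin: centre of its underside.
Not all that is in view belongs to the job. Of the things that look like the cork_mat, the largest one is meant.

How it is judged:
By the outcome, as a careful person would: the job done as asked, in the order asked, and still so for the second after the job is handed in, with the robot touching nothing.
It also fails if it takes over 122 s, if anything falls off the work surface, if the arm or the gripper's body presses on something with over 40 N, if the wrist force passes 120 N, or if a joint passes its speed limit or range.

## Robot

A 7-joint arm with a two-finger parallel gripper is mounted at the origin on the work surface. World frame = base frame: x ahead of the robot, y to its left, z up, the work surface at z = 0. Lengths are in m, angles in rad, forces in N, time in s.
With the tool pointing down it reaches from about 0.425 to 0.8 m from the base axis. Payload 8.3 kg.
Tool frame: the origin (TCP) lies between the finger pads; the fingertips stand 14 mm ahead of it and the grasp point (between the pads) lies 5 mm behind it; x points along the fingers, z is the direction in which the jaws open and shut, and the axes are right-handed (so a half turn about x gives the same grasp; the last joint's range is limited). The gripper opens to 85 mm and grips with 20 to 120 N. Pads are 22 mm wide; open, the fingers measure 114 mm over their backs; the gripper's body (76 mm by 85 mm) begins 54 mm behind the grasp point. The pads swing forward as they close: fully open they stand 13 mm farther back than shut.
Start: joints at [-1.268, 0.383, 0.016, 1.37, -0.006, 1.388, -0.046], TCP at [0.224, 0.584, 0.245] pointing down, gripper open.
Joint ranges: [-2.95, 2.95], [-0.25, 2.06], [-1.52, 1.56], [0.18, 2.33], [-1.44, 4.58], [0.02, 2.06], [-3.01, 3.01]. Speed limits (rad/s): [2.39, 2.39, 3.01, 3.01, 3.14, 3.14, 3.14].

## Interface

Orientations are given as a unit quaternion [w, x, y, z].
In Python, from plant import arm gives the robot as it stands.
- The arm moves only by the shell command python3 -m handwheel 'ROWS' [FORCE]. ROWS is JSON, a list that holds one entry, the list of rows, each a list of 7 numbers: the turn, a rotation vector about the tool's x, y, z in units of 10 degrees (1.0 is 10 degrees), then the shift along the tool's x, y, z in units of 40 mm (1.0 is 40 mm), then the opening, from 0 (shut) to 1 (fully open). In form: [[[wx, wy, wz, dx, dy, dz, claw], ...]]. A call has 1 to 5 rows; each row shifts and turns the commanded pose from where the row before left it, along the tool's axes as they then stand; what a row does not reach is not made up. A row lasts 1/8 s, in which the tool goes at most 62.5 mm and 10.7 degrees, less where a joint would pass 70% of its speed; a pose out of reach is approached as far as the arm can. A call is refused whole if a number of a shift passes 1 or a number of a turn 1, either way. A call with a gripper value outside its range is refused whole. The fingers move at their own pace and stop on an object; FORCE is the grip in N (left out, the last holds). Time passes only in rows, so rows that do not move let the fingers close. It gives the time, the measured TCP pose, the force and the opening at its end, in the units of the state.
- arm.get_obs(): the state, without advancing time (a new reading comes with each control period).
- arm.capture(name): name is "scene" or "top" or "wrist"; returns a dict with "img" (384x512x3 uint8, red, green, blue), "depth" (384x512 float32, m along the optical axis (not along the pixel's ray), 0 where there is no reading), "K" (3x3 intrinsics, pixels), "k1" (the pictures are not rectified: a ray, as slopes to the right and down, at radius r is drawn at 1 + k1 r^2 times it, then the intrinsics apply), "R" (3x3) and "t" (3): a world point X has camera coordinates R X + t; the wrist camera has in their place "hand_eye" (4x4, takes a point from camera to tool coordinates, whose origin is the TCP and whose axes are the tool frame's). Camera axes: x right, y down, z forward; pixel columns grow to the right and rows downward; lengths in m; the calibration is good to about 2 mm. A picture is of the moment at which its call begins: read the wrist's pose just before it.
- arm.sign_off(): hands the job in, once; it reports no verdict.
The state is a dict: "clock": time; "q": joint angles; "qvel": joint speeds; "joint_efforts": joint torques, N m; "tcp_pos": TCP position; "tcp_rot": TCP orientation; "ft_force": force on the tool from outside, world axes, zero at the start; "moment": the same for the moment, N m; "finger_gap": finger opening in m.
Only numpy, scipy, OpenCV 4.12 (cv2) and the standard library are available. Lean on these libraries where they do the work, as an engineer would, in place of code of your own. Each camera call takes 0.05 s, during which the arm holds its last target.

## Working session

There is one attempt and no reset: what is moved stays moved. The work goes in short steps, Python scripts to look and compute and a shell command to move; the robot and the scene stay as the last step left them, time stands still between calls to the robot, and variables do not carry over. Pictures are saved under pics/ and viewed, and the job is handed in when it is done.

```bash
ls; mkdir -p pics; cat > h.py <<'E'
import numpy as np,cv2
from plant import arm
def cap(n,f=None):
    o=arm.get_obs(); c=arm.capture(n)
    if n=='wrist':
        T=np.eye(4);T[:3,:3]=Rq(o['tcp_rot']);T[:3,3]=o['tcp_pos']
        W=T@np.array(c['hand_eye']); c['R']=W[:3,:3].T; c['t']=-c['R']@W[:3,3]
    if f: cv2.imwrite('pics/'+f,cv2.cvtColor(c['img'],cv2.COLOR_RGB2BGR))
    return c
def Rq(q):
    w,x,y,z=q
    from scipy.spatial.transform import Rotation as R
    return R.from_quat([x,y,z,w]).as_matrix()
def rays(c,uv):
    uv=np.asarray(uv,float).reshape(-1,1,2)
    K=np.array(c['K']);d=(uv.reshape(-1,2)-K[:2,2])/[K[0,0],K[1,1]]
    s=d.copy()
    for _ in range(20): s=d/(1+c['k1']*(s**2).sum(1,keepdims=True))
    return np.c_[s,np.ones(len(s))]
def plane(c,uv,z):
    R=np.array(c['R']);t=np.array(c['t']);C=-R.T@t
    D=rays(c,uv)@R
    return C+D*((z-C[2])/D[:,2])[:,None]
def cloud(c):
    h,w=c['depth'].shape
    v,u=np.mgrid[:h,:w]
    r=rays(c,np.c_[u.ravel(),v.ravel()])*c['depth'].ravel()[:,None]
    X=(r-np.array(c['t']))@np.array(c['R'])
    X[c['depth'].ravel()==0]=np.nan
    return X.reshape(h,w,3)
E
python3 - <<'E'
from h import *
o=arm.get_obs()
for k,v in o.items(): print(k,np.round(v,3))
print(Rq(o['tcp_rot']).round(3))
for n in('top','scene','wrist'):
    c=cap(n,n+'0.png'); print(n,c['k1'],np.round(c['K'],1).tolist(),np.round(-np.array(c['R']).T@c['t'],3))
E
```

```text
pics
clock 0.0
q [-1.268  0.384  0.016  1.371 -0.006  1.388 -0.046]
qvel [-0.001 -0.001 -0.    -0.001  0.    -0.002  0.002]
joint_efforts [-1.0000e-03 -6.2760e+01  8.4300e-01 -3.7183e+01  1.6000e-02  1.4000e-02
  0.0000e+00]
tcp_pos [0.223 0.583 0.244]
tcp_rot [ 0.582 -0.401  0.583  0.4  ]
ft_force [ 0.048 -0.399  0.361]
moment [-0.033  0.02  -0.024]
finger_gap 0.085
[[-0.001 -0.934  0.358]
 [-0.002  0.358  0.934]
 [-1.    -0.    -0.002]]
top 0.033438179811305375 [[360.3, 0.0, 258.1], [0.0, 360.3, 190.1], [0.0, 0.0, 1.0]] [0.404 0.021 0.895]
scene -0.09247332479757654 [[381.8, 0.0, 254.1], [0.0, 381.8, 190.5], [0.0, 0.0, 1.0]] [1.051 0.149 0.949]
wrist -0.08106637590369749 [[340.4, 0.0, 258.9], [0.0, 340.4, 194.4], [0.0, 0.0, 1.0]] [0.144 0.613 0.372]
```

View pics/top0.png

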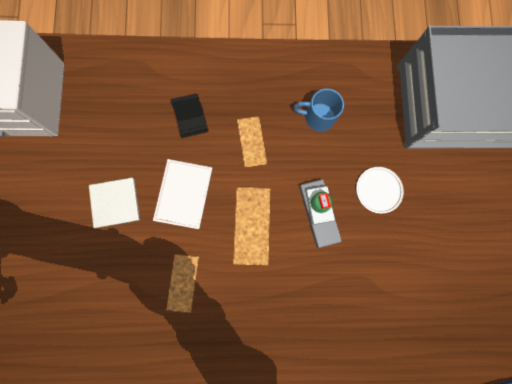

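View pics/scene0.png

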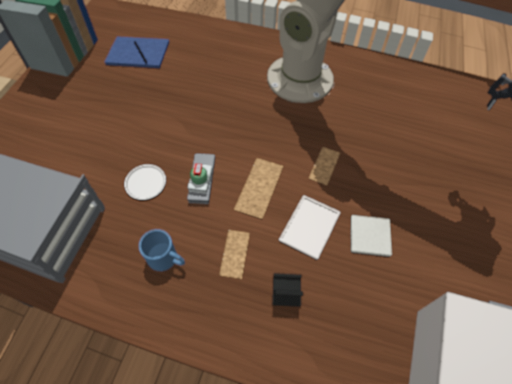

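View pics/wrist0.png

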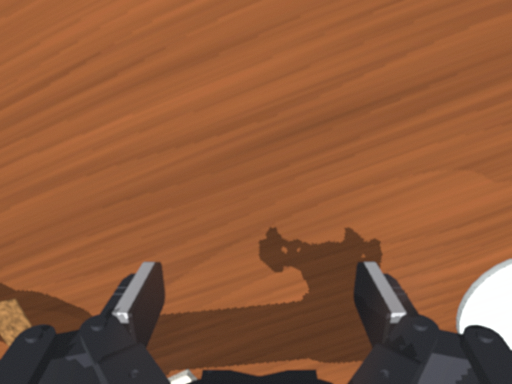

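```bash
cat > m.py <<'E'
from h import *
c=cap('top'); X=cloud(c); print(np.round(c['R'],2).tolist())
hsv=cv2.cvtColor(c['img'],cv2.COLOR_RGB2HSV)
u=lambda m:m.astype(np.uint8)*255
H,S,V=[hsv[...,i].astype(int) for i in range(3)]
Z=X[...,2]
def comps(m,name,z,amin=60):
    m=cv2.morphologyEx(u(m),cv2.MORPH_OPEN,np.ones((3,3)))
    cs,_=cv2.findContours(m,cv2.RETR_EXTERNAL,cv2.CHAIN_APPROX_NONE)
    for k in cs:
        if cv2.contourArea(k)<amin: continue
        P=plane(c,k.reshape(-1,2),z)[:,:2]
        (a,b),(w,h),an=cv2.minAreaRect((P*1000).astype(np.float32))
        if w<h: w,h,an=h,w,an+90
        mk=np.zeros_like(m);cv2.drawContours(mk,[k],-1,1,-1)
        zz=Z[mk>0]
        print(name,'px',k.reshape(-1,2).mean(0).round(),'c',round(a,1),round(b,1),'size',round(w,1),round(h,1),'yaw deg',round((an+90)%180-90,1),'depth z',np.round(np.nanpercentile(zz,[10,50,90]),4))
comps((H>8)&(H<28)&(S>90)&(V>165),'cork',.004)
comps((H>8)&(H<28)&(S>90)&(V>75)&(V<140)&(np.arange(384)[:,None]>250)&(np.arange(512)[None]<210),'corkshade',.004,200)
w=(S<50)&(V>170)&(np.arange(384)[:,None]>140)
comps(w,'white',.009)
g=(S<60)&(V>80)&(np.arange(512)[None]<350)&(np.arange(512)[None]>280)&(np.arange(384)[:,None]>140)
comps(g,'case',.024)
comps(g&(V>185),'tin',.048)
comps(((H<8)|(H>172))&(S>140)&(V>150),'red',.092,20)
comps((H>40)&(H<90)&(S>60),'green',.07,20)
print('desk z',np.nanmedian(Z[300:340,420:480]))
im=c['img'][150:270,230:420]; cv2.imwrite('pics/topz.png',cv2.resize(im[...,::-1],None,fx=4,fy=4,interpolation=cv2.INTER_CUBIC))
E
python3 m.py
```

```text
[[-0.01, -1.0, 0.04], [-0.98, 0.0, -0.19], [0.18, -0.05, -0.98]]
cork px [252. 226.] c 484.4 -4.4 size 191.1 85.2 yaw deg -2.4 depth z [0.002  0.0041 0.0061]
cork px [252. 141.] c 700.6 -5.5 size 131.1 58.8 yaw deg 8.5 depth z [0.0009 0.0031 0.0052]
cork px [485.  12.] c 1076.9 -665.3 size 152.2 77.6 yaw deg -90.0 depth z [-0.7537 -0.7483 -0.7429]
cork px [451.  14.] c 1076.5 -568.8 size 79.7 30.9 yaw deg -5.4 depth z [-0.7537 -0.7482 -0.743 ]
cork px [429.  13.] c 1076.3 -507.1 size 77.5 17.4 yaw deg -1.8 depth z [-0.7539 -0.7486 -0.7437]
cork px [408.  18.] c 1054.8 -449.2 size 119.7 88.4 yaw deg 0.4 depth z [-0.754  -0.7483 -0.7429]
cork px [377.  20.] c 1054.1 -357.8 size 119.5 87.2 yaw deg 0.5 depth z [-0.7536 -0.7483 -0.7432]
cork px [345.  19.] c 1054.0 -267.5 size 119.4 87.0 yaw deg -0.8 depth z [-0.7539 -0.7482 -0.7429]
cork px [267.  19.] c 1049.5 -38.7 size 363.1 118.8 yaw deg -89.1 depth z [-0.7538 -0.7485 -0.7431]
cork px [187.  18.] c 1048.7 169.5 size 109.0 40.5 yaw deg -0.9 depth z [-0.7539 -0.7481 -0.7431]
cork px [165.  18.] c 1048.3 225.9 size 104.3 21.2 yaw deg 1.
[... 801 characters left out ...]

white px [322. 216.] c 504.8 -180.9 size 56.4 33.3 yaw deg -87.1 depth z [0.0458 0.0481 0.0505]
white px [113. 203.] c 542.4 331.7 size 107.6 106.8 yaw deg 10.2 depth z [0.0102 0.0122 0.0142]
white px [379. 190.] c 572.2 -329.2 size 117.7 115.2 yaw deg -3.6 depth z [0.0011 0.0036 0.008 ]
white px [182. 194.] c 563.9 165.8 size 157.7 113.7 yaw deg -11.0 depth z [0.0013 0.0035 0.0075]
case px [319. 212.] c 512.4 -173.9 size 160.3 65.7 yaw deg 14.1 depth z [0.022  0.0251 0.0488]
tin px [323. 216.] c 500.4 -172.1 size 50.8 29.7 yaw deg -83.6 depth z [0.0461 0.0482 0.0503]
green px [317. 205.] c 524.8 -153.9 size 44.7 24.6 yaw deg 27.6 depth z [0.0638 0.0728 0.0768]
desk z 0.00017348956053734384
```

```bash
python3 -m handwheel 2>&1|head -5
```

```text
invalid input
```

View pics/topz.png

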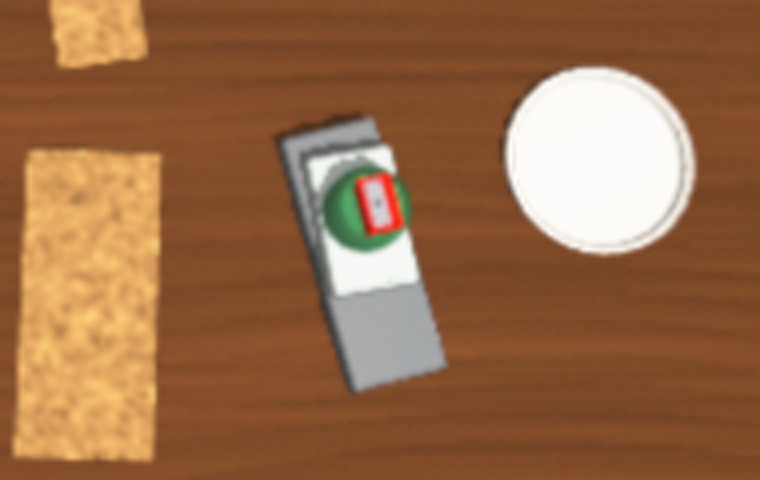

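```bash
cat > pile.py <<'E'
from h import *
import sys
c=cap(sys.argv[1] if len(sys.argv)>1 else 'top'); X=cloud(c)
Z=X[...,2]; roi=(X[...,0]>.38)&(X[...,0]<.66)&(X[...,1]<-.1)&(X[...,1]>-.25)
for n,lo,hi in (('sharp',.086,.1),('glass',.071,.082),('tin',.044,.052),('case',.020,.028),('case+',.015,.2)):
    m=roi&(Z>lo)&(Z<hi)
    P=(X[m][:,:2]*1000).astype(np.float32)
    if len(P)<5: print(n,len(P));continue
    (a,b),(w,h),an=cv2.minAreaRect(P)
    if w<h:w,h,an=h,w,an+90
    print(n,len(P),'rect c',round(a,1),round(b,1),round(w,1),round(h,1),'yaw',round((an+90)%180-90,1),'mean',P.mean(0).round(1),'z',np.median(Z[m]).round(4))
E
python3 pile.py; python3 pile.py scene
```

```text
sharp 130 rect c 530.3 -168.5 31.8 20.4 yaw 12.7 mean [ 529.9 -168.1] z 0.092
glass 141 rect c 531.2 -167.7 44.5 43.3 yaw -22.1 mean [ 529.3 -163.2] z 0.0752
tin 385 rect c 527.3 -168.0 84.2 52.1 yaw 9.8 mean [ 520.8 -165.6] z 0.0479
case 779 rect c 511.0 -172.8 159.6 60.2 yaw 14.2 mean [ 490.5 -175.2] z 0.0243
case+ 1635 rect c 511.0 -172.8 160.0 60.2 yaw 14.2 mean [ 507.8 -168.8] z 0.0288
sharp 81 rect c 531.5 -167.2 34.6 19.7 yaw 12.9 mean [ 533.4 -166.5] z 0.0923
glass 103 rect c 536.3 -164.5 42.7 40.5 yaw -62.4 mean [ 538.4 -162.3] z 0.0745
tin 192 rect c 528.8 -166.4 86.1 52.5 yaw 8.9 mean [ 540.9 -159.2] z 0.0476
case 403 rect c 512.4 -171.3 162.0 60.8 yaw 14.1 mean [ 509.7 -169.4] z 0.0237
case+ 1011 rect c 512.4 -171.6 162.0 61.4 yaw 14.1 mean [ 529.2 -163.2] z 0.0395
```

```bash
cat > d.py <<'E'
# d.py x y z jawaz : units to go
from h import *
import sys
o=arm.get_obs();R=Rq(o['tcp_rot']);p=np.array(o['tcp_pos'])
az=np.degrees(np.arctan2(R[1,2],R[0,2]))
print('t',round(o['clock'],2),'tcp',p.round(4),'jaw az',az.round(2),'tilt',(R[:2,0]).round(4),'gap',round(o['finger_gap'],4),'F',np.round(o['ft_force'],1),'q',np.round(o['q'],2))
if len(sys.argv)>3:
    T=np.array([float(a) for a in sys.argv[1:4]])
    a=np.radians(float(sys.argv[4])) if len(sys.argv)>4 else np.radians(az)
    if len(sys.argv)>4: print('turn wx',round(-(np.degrees(a)-az)/10,2),'(other',round((-(np.degrees(a)-az)/10+18+18)%36-18,2),')')
    z=np.array([np.cos(a),np.sin(a),0]);x=np.array([0,0,-1.]);y=np.cross(z,x)
    Q=np.c_[x,y,z]
    print('shift after turn',((T-p)@Q/.04).round(3))
E
python3 d.py .53 -.168 .2 102.8
python3 - <<'E'
from h import *
for n in('top','scene'):
    c=cap(n);X=cloud(c);hsv=cv2.cvtColor(c['img'],cv2.COLOR_RGB2HSV);S=hsv[...,1];V=hsv[...,2]
    for nm,(cx,cy),zl,h in (('sheets',(.542,.331),(.007,.02),.012),('tray',(.564,.166),(.0,.02),.009),('dish',(.572,-.329),(0,.02),.009),):
        m=(S<60)&(V>110)&(np.hypot(X[...,0]-cx,X[...,1]-cy)<.12)&(X[...,2]<.03)
        m=cv2.morphologyEx(m.astype(np.uint8),cv2.MORPH_OPEN,np.ones((3,3)))
        cs,_=cv2.findContours(m,0,cv2.CHAIN_APPROX_NONE);k=max(cs,key=cv2.contourArea)
        P=plane(c,k.reshape(-1,2),h)[:,:2]*1000
        (a,b),(w,hh),an=cv2.minAreaRect(P.astype(np.float32))
        print(n,nm,round(a,1),round(b,1),round(w,1),round(hh,1),round(an,1),'min circ',np.round(cv2.minEnclosingCircle(P.astype(np.float32))[0],1))
    m=(hsv[...,0]>8)&(hsv[...,0]<28)&(S>90)&(V>165)&(np.hypot(X[...,0]-.484,X[...,1]+.004)<.13)
    m=cv2.morphologyEx(m.astype(np.uint8),cv2.MORPH_OPEN,np.ones((3,3)))
    cs,_=cv2.findContours(m,0,cv2.CHAIN_APPROX_NONE);k=max(cs,key=cv2.contourArea)
    P=plane(c,k.reshape(-1,2),.004)[:,:2]*1000
    print(n,'cork',cv2.minAreaRect(P.astype(np.float32)))
E
```

```text
t 0.3 tcp [0.2235 0.5835 0.2449] jaw az 69.04 tilt [-0.0003 -0.0007] gap 0.0857 F [0.3 0.5 0.1] q [-1.27  0.38  0.02  1.37 -0.01  1.39 -0.05]
turn wx -3.38 (other 14.62 )
shift after turn [  1.123  -3.311 -20.018]
top sheets 541.9 329.8 107.7 108.8 10.0 min circ [541.7 329.9]
top tray 563.9 165.8 114.3 158.4 79.2 min circ [564.3 166.6]
top dish 572.3 -328.8 120.5 116.2 89.8 min circ [ 572.2 -328.4]
top cork ((484.35760498046875, -4.362888336181641), (85.1740493774414, 191.09170532226562), 87.5963363647461)
scene sheets 542.1 331.5 113.3 109.3 10.2 min circ [543.4 330.6]
scene tray 564.0 166.0 118.3 163.8 78.9 min circ [563.9 165.4]
scene dish 571.7 -329.2 122.0 123.7 17.8 min circ [ 571.4 -328.7]
scene cork ((483.69989013671875, -4.385284423828125), (82.95277404785156, 188.0846405029297), 87.78226470947266)
```

```bash
H="python3 -m handwheel"
python3 -m handwheel '[[[-0.85,0,0,0,0,0,1],[-0.85,0,0,0,0,0,1],[-0.84,0,0,0,0,0,1],[-0.84,0,0,0,0,0,1],[0,0,0,0,-0.8,-0.5,1]]]'
python3 -m handwheel '[[[0,0,0,0,-0.8,-0.9,1],[0,0,0,0,-0.8,-0.9,1],[0,0,0,0,-0.8,-0.9,1],[0,0,0,0,0,-1,1],[0,0,0,0,0,-1,1]]]'
python3 -m handwheel '[[[0,0,0,0,0,-1,1],[0,0,0,0,0,-1,1],[0,0,0,0,0,-1,1],[0,0,0,0,0,-1,1],[0,0,0,0,0,-1,1]]]'
python3 -m handwheel '[[[0,0,0,0,0,-1,1],[0,0,0,0,0,-1,1],[0,0,0,0,0,-1,1],[0,0,0,0,0,-1,1],[0,0,0,0,0,-1,1]]]'
python3 d.py .53 -.168 .2 102.8
```

```text
clock: 1.02
tcp_pos: [0.2555, 0.5728, 0.2453]
tcp_rot: [0.438, -0.554, 0.439, 0.556]
ft_force: [0.6, -0.1, 0.1]
finger_gap: 0.0851
clock: 1.65
tcp_pos: [0.3952, 0.4079, 0.2451]
tcp_rot: [-0.441, 0.553, -0.441, -0.553]
ft_force: [0.7, -0.1, 0.4]
finger_gap: 0.0854
clock: 2.28
tcp_pos: [0.4392, 0.213, 0.2455]
tcp_rot: [-0.441, 0.553, -0.441, -0.553]
ft_force: [1.0, 0.6, 0.9]
finger_gap: 0.0854
clock: 2.9
tcp_pos: [0.4836, 0.018, 0.2455]
tcp_rot: [-0.441, 0.553, -0.441, -0.553]
ft_force: [0.3, -0.3, 0.1]
finger_gap: 0.0853
t 2.9 tcp [0.4836 0.018  0.2455] jaw az 102.85 tilt [0.0005 0.0002] gap 0.0853 F [ 0.3 -0.3  0.1] q [-0.43  0.07  0.34  1.76 -0.03  1.32  1.72]
turn wx 0.01 (other -17.99 )
shift after turn [ 1.139 -0.1   -4.792]
```

```bash
python3 -m handwheel '[[[0,0,0,0,0,-1,0.6],[0,0,0,0,0,-1,0.5],[0,0,0,0,0,-1,0.5],[0,0,0,0,-0.1,-1,0.5],[0,0,0,0.2,0,-0.8,0.5]]]'
python3 -m handwheel '[[[0,0,0,0,0,0,0.5],[0,0,0,0,0,0,0.5]]]'
python3 d.py .53 -.168 .2 102.8
python3 - <<'E'
from h import *
c=cap('wrist','w1.png')
E
python3 pile.py wrist
```

```text
clock: 3.52
tcp_pos: [0.5307, -0.1687, 0.2379]
tcp_rot: [-0.441, 0.553, -0.441, -0.552]
ft_force: [-0.3, -0.0, -0.0]
finger_gap: 0.043
clock: 3.78
tcp_pos: [0.5301, -0.1663, 0.2372]
tcp_rot: [0.441, -0.553, 0.441, 0.553]
ft_force: [0.2, 0.7, -0.2]
finger_gap: 0.0428
t 3.77 tcp [ 0.5301 -0.1663  0.2372] jaw az 102.87 tilt [-0.0003  0.0005] gap 0.0428 F [ 0.2  0.7 -0.2] q [-0.17  0.25  0.5   1.6  -0.12  1.33  2.15]
turn wx 0.01 (other -17.99 )
shift after turn [ 0.931  0.011 -0.042]
sharp 883 rect c 529.6 -169.7 32.2 19.7 yaw 12.3 mean [ 528.9 -170. ] z 0.091
glass 823 rect c 529.0 -168.7 43.5 40.1 yaw -82.5 mean [ 526.5 -168.9] z 0.0743
tin 2116 rect c 526.5 -169.2 84.2 52.0 yaw 9.4 mean [ 512.9 -171.2] z 0.0467
case 4411 rect c 510.4 -174.4 159.4 59.7 yaw 14.2 mean [ 479.4 -182.2] z 0.0227
case+ 9089 rect c 510.3 -174.6 159.6 60.6 yaw 14.0 mean [ 499.7 -176.3] z 0.0412
```

View pics/w1.png

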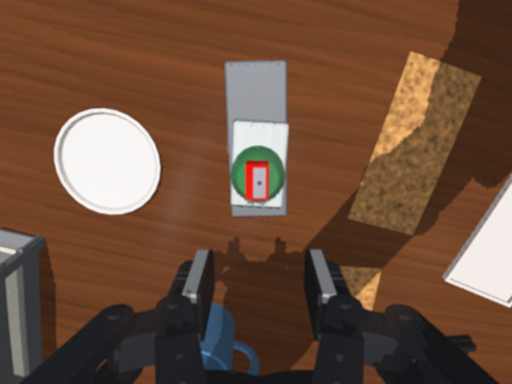

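```bash
python3 -m handwheel '[[[0,0,0,1,0,-0.05,0.5],[0,0,0,1,0,0,0.5],[0,0,0,0.8,0,0,0.5],[0,0,0,0.4,0,0,0.5],[0,0,0,0.3,0,0,0.5]]]' 20
python3 d.py .53 -.168 .094 102.8
```

```text
clock: 4.5
tcp_pos: [0.5309, -0.1684, 0.0973]
tcp_rot: [-0.441, 0.553, -0.44, -0.553]
ft_force: [-1.1, -0.7, -0.7]
finger_gap: 0.0423
t 4.5 tcp [ 0.5309 -0.1684  0.0973] jaw az 102.9 tilt [0.0007 0.0001] gap 0.0423 F [-1.1 -0.7 -0.7] q [-0.13  0.38  0.47  1.77 -0.2   1.04  2.21]
turn wx 0.01 (other -17.99 )
shift after turn [0.082 0.021 0.015]
```

```bash
python3 -m handwheel '[[[0,0,0,0.06,0,0,0.4],[0,0,0,0,0,0,0.3],[0,0,0,0,0,0,0.2],[0,0,0,0,0,0,0.15],[0,0,0,0,0,0,0.15]]]' 20
python3 -m handwheel '[[[0,0,0,0,0,0,0.1],[0,0,0,0,0,0,0.1]]]' 20
python3 d.py .572 -.329 .094 102.8
```

```text
clock: 5.12
tcp_pos: [0.5312, -0.1692, 0.0959]
tcp_rot: [-0.441, 0.553, -0.441, -0.552]
ft_force: [-0.0, 0.1, 6.3]
finger_gap: 0.0189
clock: 5.38
tcp_pos: [0.5312, -0.1692, 0.0959]
tcp_rot: [-0.441, 0.553, -0.441, -0.552]
ft_force: [-1.3, -0.3, 5.4]
finger_gap: 0.0197
t 5.38 tcp [ 0.5312 -0.1692  0.0959] jaw az 102.84 tilt [ 0.0018 -0.0003] gap 0.0197 F [-1.3 -0.3  5.4] q [-0.13  0.38  0.47  1.77 -0.2   1.03  2.21]
turn wx 0.0 (other -18.0 )
shift after turn [ 0.047 -0.11  -4.122]
```

```bash
python3 -m handwheel '[[[0,0,0,-0.3,0,0,0.1],[0,0,0,-0.7,0,0,0.1],[0,0,0,-0.5,0,-0.3,0.1],[0,0,0,0,0,-1,0.1],[0,0,0,0,0,-1,0.1]]]' 
python3 -m handwheel '[[[0,0,0,0,0,-1,0.1],[0,0,0,0,-0.1,-0.82,0.1],[0,0,0,0,0,0,0.1]]]' 
python3 d.py .572 -.329 .025 102.8
python3 - <<'E'
from h import *
c=cap('wrist','w2.png')
c=cap('top'); cv2.imwrite('pics/t2.png',cv2.resize(c['img'][130:270,270:430,::-1],None,fx=4,fy=4))
E
python3 pile.py
```

```text
clock: 6.0
tcp_pos: [0.5516, -0.2591, 0.1561]
tcp_rot: [-0.441, 0.553, -0.44, -0.553]
ft_force: [0.5, 0.1, 0.0]
finger_gap: 0.0194
clock: 6.38
tcp_pos: [0.5702, -0.3319, 0.1551]
tcp_rot: [-0.441, 0.552, -0.443, -0.552]
ft_force: [-1.1, 0.5, -0.5]
finger_gap: 0.0192
t 6.38 tcp [ 0.5702 -0.3319  0.1551] jaw az 102.63 tilt [-0.0009 -0.0019] gap 0.0192 F [-1.1  0.5 -0.5] q [ 0.13  0.55  0.52  1.41 -0.27  1.25  2.46]
turn wx -0.02 (other 17.98 )
shift after turn [ 3.252 -0.06   0.06 ]
sharp 0
glass 282 rect c 530.5 -167.7 44.6 44.1 yaw 26.7 mean [ 530.6 -167.1] z 0.0756
tin 389 rect c 527.4 -167.9 83.9 51.8 yaw 9.3 mean [ 520.6 -165.7] z 0.0479
case 781 rect c 510.9 -172.8 159.7 60.4 yaw 14.6 mean [ 490.6 -175.2] z 0.024
case+ 1639 rect c 511.0 -172.8 159.8 60.7 yaw 14.4 mean [ 507.9 -169.1] z 0.0284
```

View pics/w2.png

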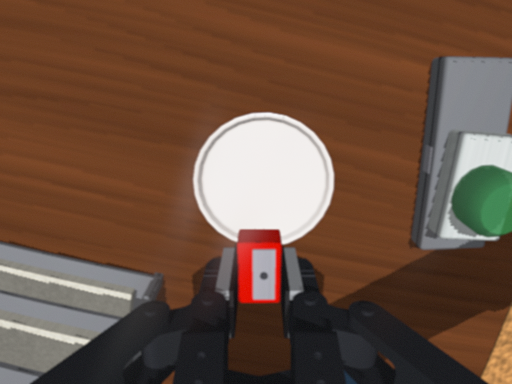

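View pics/t2.png

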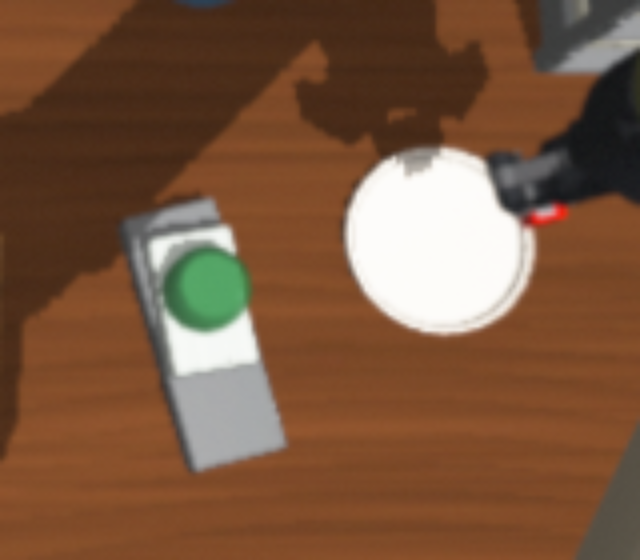

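```bash
python3 -m handwheel '[[[0,0,0,0.8,-0.06,0.06,0.1],[0,0,0,0.8,0,0,0.1],[0,0,0,0.7,0,0,0.1],[0,0,0,0.5,0,0,0.1],[0,0,0,0.3,0,0,0.1]]]' 
python3 -m handwheel '[[[0,0,0,0.1,0,0,0.1],[0,0,0,0.05,0,0,0.1],[0,0,0,0,0,0,0.1]]]' 
python3 d.py .572 -.329 .023 102.8
```

```text
clock: 7.15
tcp_pos: [0.5729, -0.3248, 0.0302]
tcp_rot: [0.441, -0.553, 0.441, 0.553]
ft_force: [-1.1, 0.6, -0.7]
finger_gap: 0.0196
clock: 7.52
tcp_pos: [0.5732, -0.3262, 0.0256]
tcp_rot: [-0.441, 0.553, -0.441, -0.552]
ft_force: [-0.1, -0.3, -0.8]
finger_gap: 0.0194
t 7.53 tcp [ 0.5732 -0.3262  0.0256] jaw az 102.84 tilt [ 0.001  -0.0005] gap 0.0194 F [-0.1 -0.3 -0.8] q [ 0.15  0.68  0.47  1.52 -0.34  1.02  2.5 ]
turn wx 0.0 (other -18.0 )
shift after turn [ 0.065  0.044 -0.062]
```

```bash
python3 -m handwheel '[[[0,0,0,0.04,0.04,-0.07,0.1],[0,0,0,0.03,0,0,0.1],[0,0,0,0,0,0,0.1]]]'
python3 d.py .572 -.329 .023 102.8
```

```text
clock: 7.9
tcp_pos: [0.5718, -0.3298, 0.023]
tcp_rot: [-0.441, 0.553, -0.441, -0.552]
ft_force: [-1.9, -0.5, 4.5]
finger_gap: 0.0194
t 7.9 tcp [ 0.5718 -0.3298  0.023 ] jaw az 102.8 tilt [ 0.0005 -0.0009] gap 0.0194 F [-1.9 -0.5  4.5] q [ 0.15  0.68  0.47  1.52 -0.34  1.02  2.51]
turn wx 0.0 (other -18.0 )
shift after turn [-0.001 -0.01   0.019]
```

Touching down (4.5 N). Release and rise.

```bash
python3 -m handwheel '[[[0,0,0,0,0,0,0.3],[0,0,0,0,0,0,0.4],[0,0,0,0,0,0,0.45],[0,0,0,-0.5,0,0,0.5],[0,0,0,-1,0,0,0.6]]]'
python3 -m handwheel '[[[0,0,0,-1,0,0,0.8],[0,0,0,-1,0,0.5,0.8],[0,0,0,0,0,1,0.8],[0,0,0,0,0,1,0.8],[0,0,0,0,0,1,0.8]]]'
python3 d.py .5305 -.1685 .15 102.8
python3 - <<'E'
from h import *
c=cap('wrist','w3.png');X=cloud(c);hsv=cv2.cvtColor(c['img'],cv2.COLOR_RGB2HSV).astype(int)
m=(((hsv[...,0]<8)|(hsv[...,0]>172))&(hsv[...,1]>140)&(hsv[...,2]>120)&(X[...,2]>.01))
P=X[m]; print(len(P),P.min(0),P.max(0)); print(cv2.minAreaRect((P[:,:2]*1000).astype(np.float32)))
E
python3 pile.py wrist
```

```text
clock: 8.52
tcp_pos: [0.571, -0.3284, 0.0822]
tcp_rot: [0.441, -0.552, 0.441, 0.554]
ft_force: [0.4, -0.2, 0.3]
finger_gap: 0.0509
clock: 9.15
tcp_pos: [0.5407, -0.1915, 0.1638]
tcp_rot: [-0.441, 0.553, -0.441, -0.552]
ft_force: [1.0, -0.9, 0.0]
finger_gap: 0.0684
t 9.15 tcp [ 0.5407 -0.1915  0.1638] jaw az 102.82 tilt [ 0.0019 -0.0002] gap 0.0684 F [ 1.  -0.9  0. ] q [-0.12  0.35  0.51  1.65 -0.18  1.18  2.23]
turn wx 0.0 (other -18.0 )
shift after turn [0.344 0.121 0.617]
103 [ 0.55277516 -0.33585669  0.01001844] [ 0.58491205 -0.31794213  0.01916711]
((569.1472778320312, -326.91595458984375), (31.620380401611328, 11.781415939331055), 12.97964096069336)
sharp 0
glass 2839 rect c 530.8 -168.7 43.2 43.2 yaw 7.0 mean [ 529.5 -169.3] z 0.0746
tin 3324 rect c 526.3 -168.9 83.9 52.0 yaw 9.5 mean [ 510.3 -172.9] z 0.0467
case 7126 rect c 509.9 -174.1 160.0 60.4 yaw 13.8 mean [ 475.9 -184.6] z 0.0227
case+ 20846 rect c 515.2 -194.4 160.1 118.7 yaw 14.3 mean [ 508.6 -181. ] z 0.0476
```

View pics/w3.png

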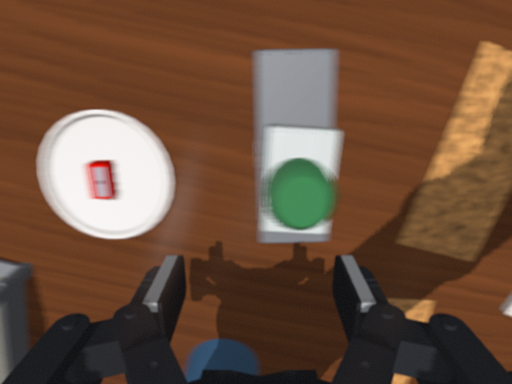

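```bash
python3 -m handwheel '[[[0,0,0,0,0.12,0.62,0.8],[0,0,0,0.8,0,0,0.8],[0,0,0,0.7,0,0,0.8],[0,0,0,0,0,0,0.8]]]'
python3 d.py .5305 -.1685 .07 102.8
```

```text
clock: 9.75
tcp_pos: [0.5295, -0.1697, 0.1014]
tcp_rot: [0.441, -0.552, 0.442, 0.553]
ft_force: [-0.3, 0.4, -0.3]
finger_gap: 0.0682
t 9.75 tcp [ 0.5295 -0.1697  0.1014] jaw az 102.8 tilt [-0.0029  0.0002] gap 0.0682 F [-0.3  0.4 -0.3] q [-0.14  0.38  0.49  1.76 -0.2   1.05  2.21]
turn wx 0.0 (other -18.0 )
shift after turn [ 0.784 -0.032  0.023]
```

```bash
python3 -m handwheel '[[[0,0,0,0.4,0,0,0.8],[0,0,0,0.35,0,0,0.8],[0,0,0,0.03,-0.03,0.02,0.8],[0,0,0,0,0,0,0.8]]]'
python3 d.py .5305 -.1685 .07 102.8
python3 -m handwheel '[[[0,0,0,0,0,0,0.7],[0,0,0,0,0,0,0.6],[0,0,0,0,0,0,0.5],[0,0,0,0,0,0,0.5],[0,0,0,0,0,0,0.5]]]' 30
python3 d.py .542 .3305 .07 102.8
```

```text
clock: 10.25
tcp_pos: [0.5318, -0.1682, 0.071]
tcp_rot: [-0.441, 0.553, -0.441, -0.553]
ft_force: [0.1, -0.4, 0.9]
finger_gap: 0.0684
t 10.25 tcp [ 0.5318 -0.1682  0.071 ] jaw az 102.86 tilt [-0.     -0.0001] gap 0.0684 F [ 0.1 -0.4  0.9] q [-0.13  0.42  0.48  1.79 -0.23  0.99  2.23]
turn wx 0.01 (other -17.99 )
shift after turn [0.025 0.033 0.   ]
clock: 10.88
tcp_pos: [0.5318, -0.1682, 0.0716]
tcp_rot: [-0.441, 0.553, -0.441, -0.553]
ft_force: [-1.8, 0.9, 5.0]
finger_gap: 0.0484
t 10.88 tcp [ 0.5318 -0.1682  0.0716] jaw az 102.85 tilt [0.0008 0.0003] gap 0.0484 F [-1.8  0.9  5. ] q [-0.13  0.42  0.48  1.79 -0.23  0.99  2.23]
turn wx 0.0 (other -18.0 )
shift after turn [ 0.041 -3.01  12.102]
```

```bash
python3 -m handwheel '[[[0,0,0,0,0,0,0.4],[0,0,0,-0.2,0,0,0.4],[0,0,0,-0.5,0,0,0.4],[0,0,0,-0.6,0,0,0.4],[0,0,0,-0.5,0,0,0.4]]]' 40
python3 d.py .542 .3305 .17 102.8
python3 - <<'E'
from h import *
c=cap('wrist','w4.png')
E
```

```text
clock: 11.5
tcp_pos: [0.5316, -0.1685, 0.1441]
tcp_rot: [-0.441, 0.553, -0.441, -0.553]
ft_force: [-0.7, -0.4, -0.6]
finger_gap: 0.0478
t 11.5 tcp [ 0.5316 -0.1685  0.1441] jaw az 102.83 tilt [ 0.0004 -0.0003] gap 0.0478 F [-0.7 -0.4 -0.6] q [-0.16  0.33  0.51  1.72 -0.18  1.13  2.19]
turn wx 0.0 (other -18.0 )
shift after turn [-0.647 -3.017 12.107]
```

View pics/w4.png

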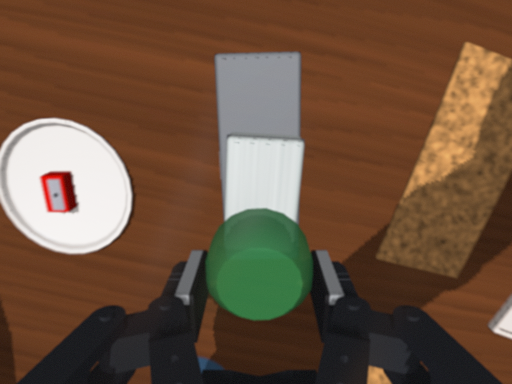

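```bash
python3 -m handwheel '[[[0,0,0,-0.3,0,0.3,0.4],[0,0,0,0,-0.15,0.6,0.4],[0,0,0,0,-0.25,0.9,0.4],[0,0,0,0,-0.25,1,0.4],[0,0,0,0,-0.25,1,0.4]]]'
python3 -m handwheel '[[[0,0,0,0,-0.25,1,0.4],[0,0,0,0,-0.25,1,0.4],[0,0,0,0,-0.25,1,0.4],[0,0,0,0,-0.25,1,0.4],[0,0,0,0,-0.25,1,0.4]]]'
python3 -m handwheel '[[[0,0,0,0,-0.25,1,0.4],[0,0,0,0,-0.25,1,0.4],[0,0,0,0,-0.25,0.7,0.4],[0,0,0,0,-0.1,0.4,0.4],[0,0,0,0,0,0,0.4]]]'
python3 d.py .542 .3305 .038 102.8
python3 - <<'E'
from h import *
c=cap('wrist','w5.png');X=cloud(c);hsv=cv2.cvtColor(c['img'],cv2.COLOR_RGB2HSV)
m=(hsv[...,1]<60)&(hsv[...,2]>110)&(abs(X[...,2]-.012)<.006)&(np.hypot(X[...,0]-.542,X[...,1]-.33)<.09)
print(cv2.minAreaRect((X[m][:,:2]*1000).astype(np.float32)),np.median(X[m][:,2]))
E
```

```text
clock: 12.18
tcp_pos: [0.5321, -0.01, 0.1545]
tcp_rot: [0.441, -0.553, 0.441, 0.553]
ft_force: [0.7, -0.1, -1.3]
finger_gap: 0.0478
clock: 12.8
tcp_pos: [0.536, 0.196, 0.1545]
tcp_rot: [0.44, -0.553, 0.441, 0.553]
ft_force: [0.0, -0.3, -1.5]
finger_gap: 0.0478
clock: 13.42
tcp_pos: [0.5418, 0.3235, 0.1543]
tcp_rot: [0.44, -0.553, 0.441, 0.553]
ft_force: [0.1, -0.6, -1.5]
finger_gap: 0.0478
t 13.43 tcp [0.5418 0.3235 0.1543] jaw az 102.96 tilt [-0.0011 -0.0005] gap 0.0478 F [ 0.1 -0.6 -1.5] q [-0.79  0.46  0.27  1.49 -0.13  1.21  1.3 ]
turn wx 0.02 (other -17.98 )
shift after turn [ 2.907 -0.044  0.169]
((540.189453125, 330.2271728515625), (106.48304748535156, 104.99867248535156), 10.16022777557373) 0.010843041078338845
```

View pics/w5.png

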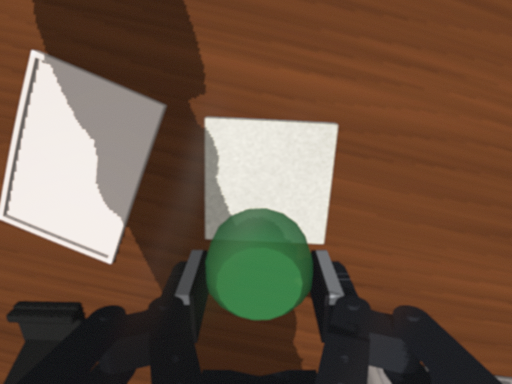

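```bash
python3 -m handwheel '[[[0,0,0,0.6,-0.04,0.17,0.4],[0,0,0,0.8,0,0,0.4],[0,0,0,0.7,0,0,0.4],[0,0,0,0.4,0,0,0.4],[0,0,0,0.2,0,0,0.4]]]'
python3 -m handwheel '[[[0,0,0,0.1,0,0,0.4],[0,0,0,0.03,0,0,0.4],[0,0,0,0,0,0,0.4]]]'
python3 d.py .542 .3305 .0356 102.8
```

```text
clock: 14.1
tcp_pos: [0.543, 0.3282, 0.0464]
tcp_rot: [-0.441, 0.553, -0.442, -0.552]
ft_force: [-0.1, -0.2, -1.8]
finger_gap: 0.0481
clock: 14.48
tcp_pos: [0.5431, 0.3297, 0.0423]
tcp_rot: [-0.441, 0.553, -0.441, -0.553]
ft_force: [0.2, -0.5, -0.9]
finger_gap: 0.0472
t 14.47 tcp [0.5431 0.3297 0.0423] jaw az 102.85 tilt [0.0008 0.0005] gap 0.0472 F [ 0.2 -0.5 -0.9] q [-0.78  0.58  0.25  1.58 -0.16  1.    1.32]
turn wx 0.0 (other -18.0 )
shift after turn [0.168 0.023 0.026]
```

```bash
python3 -m handwheel '[[[0,0,0,0.06,0.02,0,0.4],[0,0,0,0.05,0,0,0.4],[0,0,0,0,0,0,0.4]]]'
python3 d.py .542 .3305 .0356 102.8
python3 -m handwheel '[[[0,0,0,0.03,0,0,0.4],[0,0,0,0,0,0,0.4]]]'
python3 d.py .542 .3305 .0356 102.8
```

```text
clock: 14.85
tcp_pos: [0.5418, 0.3292, 0.037]
tcp_rot: [0.441, -0.553, 0.441, 0.553]
ft_force: [0.5, -0.2, -2.1]
finger_gap: 0.0478
t 14.85 tcp [0.5418 0.3292 0.037 ] jaw az 102.85 tilt [-0.0004 -0.0003] gap 0.0478 F [ 0.5 -0.2 -2.1] q [-0.78  0.58  0.25  1.59 -0.16  0.99  1.32]
turn wx 0.0 (other -18.0 )
shift after turn [ 0.035 -0.011  0.031]
clock: 15.1
tcp_pos: [0.5419, 0.3292, 0.036]
tcp_rot: [0.441, -0.553, 0.441, 0.553]
ft_force: [-0.9, -0.5, -0.7]
finger_gap: 0.0478
t 15.1 tcp [0.5419 0.3292 0.036 ] jaw az 102.84 tilt [-0.0003 -0.0002] gap 0.0478 F [-0.9 -0.5 -0.7] q [-0.78  0.58  0.25  1.59 -0.16  0.99  1.32]
turn wx 0.0 (other -18.0 )
shift after turn [ 0.009 -0.008  0.031]
```

```bash
python3 -m handwheel '[[[0,0,0,0.025,0,0.02,0.4],[0,0,0,0,0,0,0.4]]]'
python3 d.py .542 .3305 .0356 102.8
python3 -m handwheel '[[[0,0,0,0.02,0,0,0.4],[0,0,0,0,0,0,0.4]]]'
python3 d.py .542 .3305 .0356 102.8
```

```text
clock: 15.35
tcp_pos: [0.5421, 0.3295, 0.0358]
tcp_rot: [-0.441, 0.553, -0.441, -0.553]
ft_force: [-2.5, -2.7, 4.4]
finger_gap: 0.0476
t 15.35 tcp [0.5421 0.3295 0.0358] jaw az 102.81 tilt [ 0.0002 -0.0004] gap 0.0476 F [-2.5 -2.7  4.4] q [-0.78  0.58  0.25  1.59 -0.16  0.99  1.31]
turn wx 0.0 (other -18.0 )
shift after turn [ 0.005 -0.003  0.026]
clock: 15.6
tcp_pos: [0.5421, 0.3294, 0.0357]
tcp_rot: [-0.441, 0.553, -0.441, -0.553]
ft_force: [-5.0, -4.4, 11.4]
finger_gap: 0.0478
t 15.6 tcp [0.5421 0.3294 0.0357] jaw az 102.81 tilt [ 0.0002 -0.0003] gap 0.0478 F [-5.  -4.4 11.4] q [-0.78  0.58  0.25  1.59 -0.16  0.99  1.32]
turn wx 0.0 (other -18.0 )
shift after turn [ 0.003 -0.002  0.027]
```

```bash
python3 -m handwheel '[[[0,0,0,-0.015,0,0,0.5],[0,0,0,0,0,0,0.56],[0,0,0,0,0,0,0.6],[0,0,0,0,0,0,0.75],[0,0,0,0,0,0,0.75]]]'
python3 -m handwheel '[[[0,0,0,-0.4,0,0,0.75],[0,0,0,-0.8,0,0,0.75],[0,0,0,-1,0,0,0.75],[0,0,0,-1,0,0,0.75],[0,0,0,0,0,0,0.75]]]'
python3 d.py .527 -.168 .17 99.6
python3 - <<'E'
from h import *
c=cap('wrist','w6.png');X=cloud(c)
m=(X[...,2]>.034)&(X[...,2]<.05)&(np.hypot(X[...,0]-.542,X[...,1]-.33)<.04)
P=X[m];print(cv2.minAreaRect((P[:,:2]*1000).astype(np.float32)),np.median(P[:,2]))
E
```

```text
clock: 16.23
tcp_pos: [0.5418, 0.3302, 0.0347]
tcp_rot: [0.441, -0.553, 0.441, 0.553]
ft_force: [-0.7, 0.1, 0.3]
finger_gap: 0.0639
clock: 16.85
tcp_pos: [0.5441, 0.3312, 0.1685]
tcp_rot: [-0.444, 0.554, -0.438, -0.552]
ft_force: [-0.4, -1.0, 0.1]
finger_gap: 0.0639
t 16.85 tcp [0.5441 0.3312 0.1685] jaw az 102.83 tilt [0.007  0.0049] gap 0.0639 F [-0.4 -1.   0.1] q [-0.79  0.45  0.27  1.46 -0.13  1.23  1.29]
turn wx 0.32 (other -17.68 )
shift after turn [ -0.039   2.502 -12.234]
((541.2340698242188, 328.1972351074219), (45.27497482299805, 44.294830322265625), 75.5357437133789) 0.03857884115761249
```

View pics/w6.png

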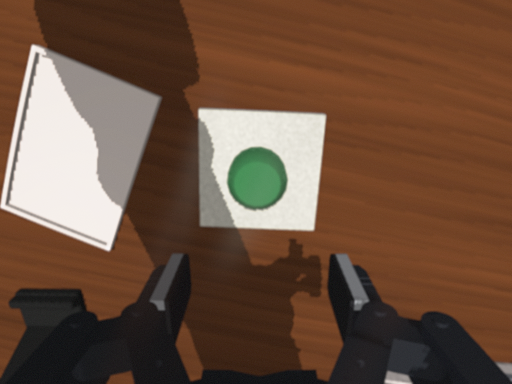

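```bash
python3 -m handwheel '[[[0.33,0,0,0,0,0,0.75],[0,0,0,0,0.2,-1,0.75],[0,0,0,0,0.2,-1,0.75],[0,0,0,0,0.2,-1,0.75],[0,0,0,0,0.2,-1,0.75]]]'
python3 -m handwheel '[[[0,0,0,0,0.2,-1,0.75],[0,0,0,0,0.2,-1,0.75],[0,0,0,0,0.2,-1,0.75],[0,0,0,0,0.2,-1,0.75],[0,0,0,0,0.2,-1,0.75]]]'
python3 -m handwheel '[[[0,0,0,0,0.2,-1,0.75],[0,0,0,0,0.2,-1,0.75],[0,0,0,0,0.2,-0.8,0.75],[0,0,0,0,0.1,-0.4,0.75],[0,0,0,0,0,0,0.75]]]'
python3 d.py .527 -.168 .17 99.5
python3 pile.py; python3 pile.py wrist
```

```text
clock: 17.52
tcp_pos: [0.536, 0.1655, 0.1621]
tcp_rot: [0.456, -0.54, 0.457, 0.54]
ft_force: [0.5, -0.6, 0.1]
finger_gap: 0.0639
clock: 18.15
tcp_pos: [0.5297, -0.0381, 0.1623]
tcp_rot: [0.456, -0.54, 0.457, 0.54]
ft_force: [1.2, -0.1, 0.2]
finger_gap: 0.0641
clock: 18.77
tcp_pos: [0.5237, -0.1683, 0.1625]
tcp_rot: [0.457, -0.539, 0.457, 0.54]
ft_force: [-0.2, 0.3, 0.3]
finger_gap: 0.0643
t 18.77 tcp [ 0.5237 -0.1683  0.1625] jaw az 99.44 tilt [-0.0009 -0.    ] gap 0.0643 F [-0.2  0.3  0.3] q [-0.18  0.3   0.53  1.72 -0.16  1.17  2.13]
turn wx -0.01 (other 17.99 )
shift after turn [-0.187 -0.083 -0.006]
sharp 0
glass 0
tin 382 rect c 527.3 -167.8 83.6 51.5 yaw 9.6 mean [ 508.8 -170.3] z 0.048
case 768 rect c 511.0 -173.2 159.4 60.2 yaw 14.1 mean [ 490.3 -175.5] z 0.0241
case+ 1247 rect c 509.0 -164.7 159.6 76.8 yaw 13.7 mean [ 497.1 -172. ] z 0.0253
sharp 0
glass 0
tin 6981 rect c 526.5 -169.0 84.0 52.0 yaw 9.3 mean [ 523.8 -169.4] z 0.0468
case 6645 rect c 509.9 -174.1 159.8 60.1 yaw 14.0 mean [ 473.5 -183.1] z 0.0227
case+ 20448 rect c 508.3 -171.7 168.1 112.5 yaw 33.0 mean [ 504.8 -173.8] z 0.0467
```

```bash
python3 -m handwheel '[[[0,0,0,0.7,-0.08,0,0.75],[0,0,0,0.9,0,0,0.75],[0,0,0,0.6,0,0,0.75],[0,0,0,0.4,0,0,0.75],[0,0,0,0.1,0,0,0.75]]]'
python3 d.py .527 -.1685 .045 99.5
```

```text
clock: 19.5
tcp_pos: [0.5271, -0.1661, 0.0541]
tcp_rot: [0.456, -0.54, 0.456, 0.541]
ft_force: [-0.3, -1.1, -0.1]
finger_gap: 0.064
t 19.5 tcp [ 0.5271 -0.1661  0.0541] jaw az 99.63 tilt [-0.0013  0.0005] gap 0.064 F [-0.3 -1.1 -0.1] q [-0.14  0.44  0.49  1.81 -0.25  0.95  2.19]
turn wx 0.01 (other -17.99 )
shift after turn [ 0.228  0.013 -0.06 ]
```

```bash
python3 -m handwheel '[[[0,0,0,0.1,0,-0.06,0.75],[0,0,0,0.1,0,0,0.75],[0,0,0,0,0,0,0.75]]]'
python3 d.py .527 -.1685 .045 99.5
python3 -m handwheel '[[[0,0,0,0,0,0,0.65],[0,0,0,0,0,0,0.6],[0,0,0,0,0,0,0.5],[0,0,0,0,0,0,0.45],[0,0,0,0,0,0,0.45]]]' 40
python3 d.py .564 .166 .045 79.1
```

```text
clock: 19.88
tcp_pos: [0.5278, -0.1697, 0.0471]
tcp_rot: [-0.457, 0.54, -0.457, -0.54]
ft_force: [0.2, 0.8, -0.1]
finger_gap: 0.064
t 19.88 tcp [ 0.5278 -0.1697  0.0471] jaw az 99.53 tilt [ 0.0003 -0.    ] gap 0.064 F [ 0.2  0.8 -0.1] q [-0.13  0.45  0.49  1.82 -0.25  0.94  2.2 ]
turn wx 0.0 (other -18.0 )
shift after turn [0.052 0.014 0.032]
clock: 20.5
tcp_pos: [0.528, -0.1695, 0.0475]
tcp_rot: [-0.457, 0.54, -0.456, -0.54]
ft_force: [-2.1, 1.0, 4.7]
finger_gap: 0.051
t 20.5 tcp [ 0.528  -0.1695  0.0475] jaw az 99.55 tilt [0.0007 0.0002] gap 0.051 F [-2.1  1.   4.7] q [-0.13  0.45  0.49  1.81 -0.25  0.94  2.2 ]
turn wx 2.04 (other -15.96 )
shift after turn [0.063 0.702 8.408]
```

```bash
python3 -m handwheel '[[[0,0,0,-0.2,0,0,0.4],[0,0,0,-0.5,0,0,0.4],[0,0,0,-0.7,0,0,0.4],[0,0,0,-0.6,0,0,0.4],[0,0,0,-0.2,0,0,0.4]]]' 40
python3 -m handwheel '[[[0.5,0,0,0,0,0,0.4],[0.8,0,0,0,0,0,0.4],[0.74,0,0,0,0,0,0.4],[0,0,0,0,0,0.4,0.4],[0,0,0,0,0.1,0.8,0.4]]]'
python3 -m handwheel '[[[0,0,0,0,0.1,1,0.4],[0,0,0,0,0.1,1,0.4],[0,0,0,0,0.1,1,0.4],[0,0,0,0,0.1,1,0.4],[0,0,0,0,0.1,1,0.4]]]'
python3 -m handwheel '[[[0,0,0,0,0.1,1,0.4],[0,0,0,0,0,0.7,0.4],[0,0,0,0,0,0.3,0.4],[0,0,0,0,0,0,0.4]]]'
python3 d.py .564 .166 .0265 79.1
python3 - <<'E'
from h import *
c=cap('wrist','w7.png')
E
```

```text
clock: 21.12
tcp_pos: [0.5284, -0.17, 0.1366]
tcp_rot: [-0.457, 0.541, -0.456, -0.539]
ft_force: [-0.4, -0.3, -1.5]
finger_gap: 0.0506
clock: 21.75
tcp_pos: [0.5326, -0.1215, 0.1345]
tcp_rot: [0.544, -0.451, 0.545, 0.451]
ft_force: [0.5, -0.1, -1.6]
finger_gap: 0.0509
clock: 22.38
tcp_pos: [0.5503, 0.0812, 0.1345]
tcp_rot: [0.544, -0.452, 0.544, 0.452]
ft_force: [0.8, 0.3, -0.9]
finger_gap: 0.0511
clock: 22.88
tcp_pos: [0.5616, 0.1585, 0.1345]
tcp_rot: [0.544, -0.451, 0.545, 0.451]
ft_force: [-0.4, -0.4, -1.1]
finger_gap: 0.0508
t 22.88 tcp [0.5616 0.1585 0.1345] jaw az 79.31 tilt [-0.0007 -0.0004] gap 0.0508 F [-0.4 -0.4 -1.1] q [-0.67  0.39  0.44  1.66 -0.18  1.13  1.2 ]
turn wx 0.02 (other -17.98 )
shift after turn [ 2.699 -0.024  0.195]
```

View pics/w7.png

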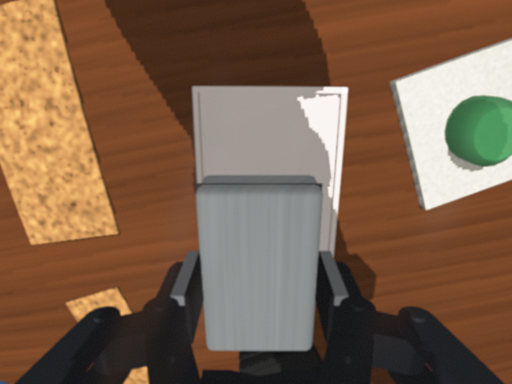

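```bash
python3 -m handwheel '[[[0,0,0,0.5,-0.02,0.18,0.4],[0,0,0,0.8,0,0,0.4],[0,0,0,0.7,0,0,0.4],[0,0,0,0.35,0,0,0.4],[0,0,0,0.1,0,0,0.4]]]'
python3 -m handwheel '[[[0,0,0,0,0,0,0.4],[0,0,0,0,0,0,0.4]]]'
python3 d.py .564 .166 .0265 79.1
```

```text
clock: 23.55
tcp_pos: [0.5636, 0.164, 0.0357]
tcp_rot: [0.545, -0.45, 0.546, 0.45]
ft_force: [-0.3, 0.5, -0.5]
finger_gap: 0.0511
clock: 23.8
tcp_pos: [0.5649, 0.1649, 0.0379]
tcp_rot: [0.546, -0.451, 0.544, 0.45]
ft_force: [-0.5, -0.1, -0.3]
finger_gap: 0.0507
t 23.8 tcp [0.5649 0.1649 0.0379] jaw az 79.14 tilt [0.0017 0.0007] gap 0.0507 F [-0.5 -0.1 -0.3] q [-0.65  0.51  0.41  1.73 -0.24  0.95  1.23]
turn wx 0.0 (other -18.0 )
shift after turn [0.286 0.027 0.023]
```

```bash
python3 -m handwheel '[[[0,0,0,0.12,0,0.02,0.4],[0,0,0,0.08,0,0,0.4],[0,0,0,0.03,0,0,0.4],[0,0,0,0,0,0,0.4]]]'
python3 d.py .564 .166 .0265 79.1
python3 -m handwheel '[[[0,0,0,0.03,0,0,0.4],[0,0,0,0,0,0,0.4]]]'
python3 d.py .564 .166 .0265 79.1
```

```text
clock: 24.3
tcp_pos: [0.5642, 0.1655, 0.0275]
tcp_rot: [0.545, -0.45, 0.545, 0.45]
ft_force: [-0.6, -0.4, -1.2]
finger_gap: 0.051
t 24.3 tcp [0.5642 0.1655 0.0275] jaw az 79.14 tilt [-0.0004 -0.0002] gap 0.051 F [-0.6 -0.4 -1.2] q [-0.65  0.53  0.4   1.73 -0.25  0.93  1.23]
turn wx 0.0 (other -18.0 )
shift after turn [0.025 0.006 0.012]
clock: 24.55
tcp_pos: [0.5644, 0.1655, 0.0266]
tcp_rot: [0.545, -0.45, 0.545, 0.45]
ft_force: [-0.6, -0.1, -1.1]
finger_gap: 0.0512
t 24.55 tcp [0.5644 0.1655 0.0266] jaw az 79.14 tilt [0.0002 0.    ] gap 0.0512 F [-0.6 -0.1 -1.1] q [-0.65  0.53  0.4   1.73 -0.25  0.93  1.23]
turn wx 0.0 (other -18.0 )
shift after turn [0.002 0.012 0.011]
```

```bash
python3 -m handwheel '[[[0,0,0,0.03,0,0,0.4],[0,0,0,0,0,0,0.4]]]'
python3 d.py .564 .166 .0265 79.1
python3 -m handwheel '[[[0,0,0,0.02,0,0,0.4],[0,0,0,0,0,0,0.4]]]'
python3 d.py .564 .166 .0265 79.1
```

```text
clock: 24.8
tcp_pos: [0.5644, 0.1655, 0.0265]
tcp_rot: [0.545, -0.45, 0.545, 0.451]
ft_force: [-5.5, -1.6, 12.0]
finger_gap: 0.0506
t 24.8 tcp [0.5644 0.1655 0.0265] jaw az 79.14 tilt [0.0002 0.0006] gap 0.0506 F [-5.5 -1.6 12. ] q [-0.65  0.53  0.4   1.73 -0.25  0.93  1.24]
turn wx 0.0 (other -18.0 )
shift after turn [0.    0.012 0.01 ]
clock: 25.05
tcp_pos: [0.5644, 0.1655, 0.0264]
tcp_rot: [0.545, -0.45, 0.545, 0.451]
ft_force: [-8.2, -1.7, 19.9]
finger_gap: 0.0509
t 25.05 tcp [0.5644 0.1655 0.0264] jaw az 79.13 tilt [0.0002 0.0009] gap 0.0509 F [-8.2 -1.7 19.9] q [-0.65  0.53  0.4   1.73 -0.25  0.93  1.24]
turn wx 0.0 (other -18.0 )
shift after turn [-0.001  0.012  0.01 ]
```

```bash
python3 -m handwheel '[[[0,0,0,-0.03,0,0,0.55],[0,0,0,0,0,0,0.65],[0,0,0,0,0,0,0.72],[0,0,0,0,0,0,0.72],[0,0,0,-0.4,0,0,0.72]]]'
python3 -m handwheel '[[[0,0,0,-0.8,0,0,0.75],[0,0,0,-1,0,0,0.8],[0,0,0,-1,0,0,0.9],[0,0,0,-0.2,0,0,0.9],[0,0,0,0,0,0,0.9]]]'
python3 d.py .5107 -.1732 .15 104.1
python3 - <<'E'
from h import *
c=cap('wrist','w8.png')
E
```

```text
clock: 25.68
tcp_pos: [0.5632, 0.1652, 0.0409]
tcp_rot: [0.544, -0.45, 0.546, 0.451]
ft_force: [0.8, -1.0, -0.1]
finger_gap: 0.0615
clock: 26.3
tcp_pos: [0.5645, 0.1656, 0.1625]
tcp_rot: [0.546, -0.451, 0.545, 0.45]
ft_force: [0.5, -0.6, 0.1]
finger_gap: 0.077
t 26.3 tcp [0.5645 0.1656 0.1625] jaw az 79.15 tilt [0.0013 0.0007] gap 0.077 F [ 0.5 -0.6  0.1] q [-0.69  0.38  0.45  1.61 -0.17  1.19  1.18]
turn wx -2.5 (other 15.5 )
shift after turn [ 0.313  3.368 -7.888]
```

View pics/w8.png

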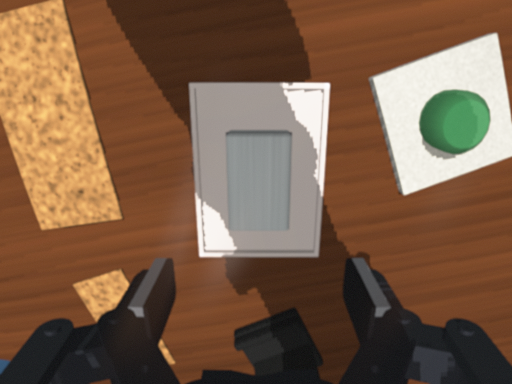

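```bash
python3 -m handwheel '[[[-0.8,0,0,0,0,0,0.9],[-0.9,0,0,0,0,0,0.9],[-0.8,0,0,0,0,0,0.9],[0,0,0,0,0.4,-0.9,0.9],[0,0,0,0,0.4,-1,0.9]]]'
python3 -m handwheel '[[[0,0,0,0,0.4,-1,0.9],[0,0,0,0,0.4,-1,0.9],[0,0,0,0,0.4,-1,0.9],[0,0,0,0,0.4,-1,0.9],[0,0,0,0,0.4,-1,0.9]]]'
python3 -m handwheel '[[[0,0,0,0,0.4,-0.7,0.9],[0,0,0,0,0.15,-0.3,0.9],[0,0,0,0,0,0,0.9]]]'
python3 d.py .5107 -.1732 .15 104.1
python3 pile.py; python3 pile.py wrist
```

```text
clock: 26.98
tcp_pos: [0.5506, 0.0836, 0.1598]
tcp_rot: [0.433, -0.558, 0.435, 0.559]
ft_force: [0.4, -1.7, 0.3]
finger_gap: 0.0766
clock: 27.6
tcp_pos: [0.5219, -0.1306, 0.1602]
tcp_rot: [0.434, -0.557, 0.435, 0.559]
ft_force: [-0.2, -0.4, 0.3]
finger_gap: 0.0772
clock: 27.98
tcp_pos: [0.5111, -0.1737, 0.1609]
tcp_rot: [0.435, -0.557, 0.435, 0.558]
ft_force: [-0.1, -0.3, 0.5]
finger_gap: 0.0771
t 27.98 tcp [ 0.5111 -0.1737  0.1609] jaw az 104.07 tilt [-0.0015  0.0002] gap 0.0771 F [-0.1 -0.3  0.5] q [-0.19  0.28  0.55  1.75 -0.16  1.16  2.22]
turn wx -0.0 (other 18.0 )
shift after turn [0.273 0.007 0.015]
sharp 0
glass 0
tin 0
case 1158 rect c 511.1 -172.9 159.6 59.8 yaw 14.0 mean [ 503.2 -174.2] z 0.0241
case+ 1219 rect c 509.3 -166.1 160.0 73.9 yaw 14.0 mean [ 503.4 -173.1] z 0.0241
sharp 0
glass 0
tin 0
case 13415 rect c 510.1 -174.1 159.2 60.1 yaw 14.0 mean [ 502.9 -175.8] z 0.0228
case+ 19897 rect c 509.6 -175.6 167.7 114.7 yaw -7.4 mean [ 503.7 -175.5] z 0.0232
```

```bash
python3 -m handwheel '[[[0,0,0,0.7,0,0,0.9],[0,0,0,1,0,0,0.9],[0,0,0,0.8,0,0,0.9],[0,0,0,0.5,0,0,0.9],[0,0,0,0.15,0,0,0.9]]]'
python3 -m handwheel '[[[0,0,0,0,0,0,0.9],[0,0,0,0,0,0,0.9]]]'
python3 d.py .5107 -.1735 .021 104.1
```

```text
clock: 28.7
tcp_pos: [0.5112, -0.1716, 0.0342]
tcp_rot: [0.434, -0.557, 0.434, 0.559]
ft_force: [0.1, 0.6, 0.2]
finger_gap: 0.0769
clock: 28.95
tcp_pos: [0.5124, -0.1735, 0.0367]
tcp_rot: [-0.435, 0.558, -0.434, -0.557]
ft_force: [-0.4, 0.2, 0.7]
finger_gap: 0.0766
t 28.95 tcp [ 0.5124 -0.1735  0.0367] jaw az 104.17 tilt [ 0.0015 -0.0002] gap 0.0766 F [-0.4  0.2  0.7] q [-0.14  0.44  0.5   1.86 -0.26  0.9   2.3 ]
turn wx 0.01 (other -17.99 )
shift after turn [0.391 0.04  0.01 ]
```

```bash
python3 -m handwheel '[[[0,0,0,0.2,0.03,0,0.9],[0,0,0,0.14,0,0,0.9],[0,0,0,0,0,0,0.9]]]'
python3 d.py .5107 -.1735 .021 104.1
python3 -m handwheel '[[[0,0,0,0,0,0,0.8],[0,0,0,0,0,0,0.7],[0,0,0,0,0,0,0.6],[0,0,0,0,0,0,0.55],[0,0,0,0,0,0,0.5]]]' 50
python3 d.py .484 -.0044 .025 87.7
```

```text
clock: 29.32
tcp_pos: [0.5099, -0.1739, 0.0215]
tcp_rot: [0.434, -0.557, 0.435, 0.558]
ft_force: [-0.2, -0.0, -0.7]
finger_gap: 0.0768
t 29.32 tcp [ 0.5099 -0.1739  0.0215] jaw az 104.14 tilt [-0.0012  0.0002] gap 0.0768 F [-0.2 -0.  -0.7] q [-0.13  0.46  0.49  1.87 -0.28  0.88  2.32]
turn wx 0.0 (other -18.0 )
shift after turn [ 0.012 -0.022  0.004]
clock: 29.95
tcp_pos: [0.5106, -0.174, 0.0227]
tcp_rot: [-0.435, 0.558, -0.435, -0.558]
ft_force: [-2.2, 1.4, 4.7]
finger_gap: 0.0586
t 29.95 tcp [ 0.5106 -0.174   0.0227] jaw az 104.14 tilt [0.0005 0.0001] gap 0.0586 F [-2.2  1.4  4.7] q [-0.13  0.46  0.49  1.87 -0.28  0.88  2.32]
turn wx 1.64 (other -16.36 )
shift after turn [-0.058  0.834  4.21 ]
```

```bash
python3 -m handwheel '[[[0,0,0,-0.2,0,0,0.45],[0,0,0,-0.5,0,0,0.45],[0,0,0,-0.6,0,0,0.45],[0,0,0,-0.4,0,0,0.45],[0,0,0,0,0,0,0.45]]]' 50
python3 -m handwheel '[[[0.4,0,0,0,0,0,0.45],[0.7,0,0,0,0,0,0.45],[0.54,0,0,0,0,0,0.45],[0,0,0,0,0.1,0.5,0.45],[0,0,0,0,0.2,1,0.45]]]'
python3 -m handwheel '[[[0,0,0,0,0.2,1,0.45],[0,0,0,0,0.2,0.9,0.45],[0,0,0,0,0.1,0.6,0.45],[0,0,0,0,0,0.2,0.45],[0,0,0,0,0,0,0.45]]]'
python3 d.py .484 -.0044 .0267 87.7
python3 - <<'E'
from h import *
c=cap('wrist','w9.png')
E
```

```text
clock: 30.58
tcp_pos: [0.5112, -0.1742, 0.0913]
tcp_rot: [-0.435, 0.559, -0.434, -0.557]
ft_force: [-1.0, 0.2, -2.2]
finger_gap: 0.0589
clock: 31.2
tcp_pos: [0.5, -0.1145, 0.0892]
tcp_rot: [0.51, -0.489, 0.511, 0.489]
ft_force: [-0.1, 1.2, -1.5]
finger_gap: 0.0583
clock: 31.82
tcp_pos: [0.4849, -0.005, 0.0897]
tcp_rot: [0.509, -0.49, 0.51, 0.49]
ft_force: [-0.3, -0.9, -1.8]
finger_gap: 0.0585
t 31.82 tcp [ 0.4849 -0.005   0.0897] jaw az 87.77 tilt [-0.0006 -0.0004] gap 0.0585 F [-0.3 -0.9 -1.8] q [-0.52  0.25  0.53  1.96 -0.15  0.97  1.61]
turn wx 0.01 (other -17.99 )
shift after turn [1.575 0.024 0.015]
```

View pics/w9.png

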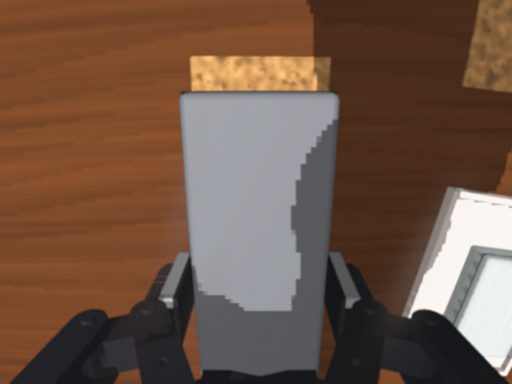

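```bash
python3 -m handwheel '[[[0,0,0,0.4,0.02,0.02,0.45],[0,0,0,0.6,0,0,0.45],[0,0,0,0.3,0,0,0.45],[0,0,0,0.1,0,0,0.45],[0,0,0,0,0,0,0.45]]]'
python3 d.py .484 -.0044 .0267 87.7
```

```text
clock: 32.5
tcp_pos: [0.4844, -0.0043, 0.0341]
tcp_rot: [0.51, -0.49, 0.51, 0.49]
ft_force: [0.3, 1.3, -1.2]
finger_gap: 0.0586
t 32.5 tcp [ 0.4844 -0.0043  0.0341] jaw az 87.72 tilt [-0.0001 -0.0003] gap 0.0586 F [ 0.3  1.3 -1.2] q [-0.49  0.34  0.5   2.01 -0.21  0.85  1.66]
turn wx 0.0 (other -18.0 )
shift after turn [ 0.185  0.009 -0.003]
```

```bash
python3 -m handwheel '[[[0,0,0,0.1,0,0,0.45],[0,0,0,0.06,0,0,0.45],[0,0,0,0,0,0,0.45]]]'
python3 d.py .484 -.0044 .0267 87.7
python3 -m handwheel '[[[0,0,0,0.03,0,0,0.45],[0,0,0,0,0,0,0.45]]]'
python3 d.py .484 -.0044 .0267 87.7
```

```text
clock: 32.88
tcp_pos: [0.4842, -0.0039, 0.0277]
tcp_rot: [0.51, -0.49, 0.51, 0.49]
ft_force: [-0.6, 0.1, -1.7]
finger_gap: 0.0586
t 32.88 tcp [ 0.4842 -0.0039  0.0277] jaw az 87.76 tilt [-0.0001 -0.    ] gap 0.0586 F [-0.6  0.1 -1.7] q [-0.48  0.35  0.5   2.01 -0.22  0.84  1.67]
turn wx 0.01 (other -17.99 )
shift after turn [ 0.024  0.005 -0.013]
clock: 33.12
tcp_pos: [0.4844, -0.0039, 0.0267]
tcp_rot: [0.51, -0.49, 0.51, 0.49]
ft_force: [-1.0, 0.1, 1.1]
finger_gap: 0.0589
t 33.12 tcp [ 0.4844 -0.0039  0.0267] jaw az 87.74 tilt [0.0003 0.0001] gap 0.0589 F [-1.   0.1  1.1] q [-0.48  0.35  0.5   2.01 -0.22  0.83  1.67]
turn wx 0.0 (other -18.0 )
shift after turn [ 0.     0.01  -0.012]
```

Contact begins; a hair lower, release, rise clear.

```bash
python3 -m handwheel '[[[0,0,0,0.02,0,0,0.45],[0,0,0,0,0,0,0.45]]]'
python3 -m handwheel '[[[0,0,0,0,0,0,0.7],[0,0,0,0,0,0,0.85],[0,0,0,0,0,0,0.9],[0,0,0,0,0,0,0.9],[0,0,0,-0.4,0,0,0.9]]]'
python3 -m handwheel '[[[0,0,0,-0.8,0,0,0.9],[0,0,0,-1,0,0,0.9],[0,0,0,-1,0,0,0.9],[0,0,0,-1,0,0,0.9],[0,0,0,-0.5,0,0,0.9]]]'
python3 -m handwheel '[[[0,0,0,0,0,0,0.9],[0,0,0,0,0,0,0.9]]]'
python3 d.py
cat > fin.py <<'E'
from h import *
for n in('top','scene','wrist'):
    c=cap(n,'f_%s.png'%n);X=cloud(c);Z=X[...,2];hsv=cv2.cvtColor(c['img'],cv2.COLOR_RGB2HSV).astype(int)
    for nm,(cx,cy),r,lo,hi in (('sharp',(.572,-.329),.04,.012,.03),('glass',(.542,.33),.04,.034,.05),('tin',(.564,.166),.06,.021,.04),('case',(.484,-.004),.1,.02,.04)):
        m=(Z>lo)&(Z<hi)&(np.hypot(X[...,0]-cx,X[...,1]-cy)<r); P=X[m]
        if len(P)<8: print(n,nm,len(P));continue
        (a,b),(w,h),an=cv2.minAreaRect((P[:,:2]*1000).astype(np.float32))
        if w<h:w,h,an=h,w,an+90
        print(n,nm,len(P),'c',round(a,1),round(b,1),'size',round(w,1),round(h,1),'yaw',round((an+90)%180-90,1),'z',np.median(P[:,2]).round(4))
E
python3 fin.py
```

```text
clock: 33.38
tcp_pos: [0.4844, -0.004, 0.0266]
tcp_rot: [0.51, -0.49, 0.51, 0.49]
ft_force: [-5.7, 0.4, 13.3]
finger_gap: 0.0588
clock: 34.0
tcp_pos: [0.4832, -0.0041, 0.0413]
tcp_rot: [0.509, -0.49, 0.511, 0.491]
ft_force: [0.3, 0.2, -0.2]
finger_gap: 0.0767
clock: 34.62
tcp_pos: [0.4851, -0.0043, 0.2172]
tcp_rot: [0.511, -0.491, 0.509, 0.489]
ft_force: [0.7, 0.4, -0.5]
finger_gap: 0.0772
clock: 34.88
tcp_pos: [0.4838, -0.004, 0.2132]
tcp_rot: [0.51, -0.49, 0.51, 0.49]
ft_force: [-0.2, 0.3, 0.0]
finger_gap: 0.0766
t 34.88 tcp [ 0.4838 -0.004   0.2132] jaw az 87.74 tilt [-0.0008 -0.    ] gap 0.0766 F [-0.2  0.3  0. ] q [-0.57  0.1   0.55  1.81 -0.05  1.25  1.53]
top sharp 110 c 571.2 -328.8 size 31.6 21.4 yaw 14.7 z 0.0192
top glass 299 c 541.5 328.3 size 46.9 44.3 yaw -23.2 z 0.0397
top tin 775 c 564.5 165.3 size 84.4 54.5 yaw -10.5 z 0.027
top case 0
scene sharp 72 c 572.6 -329.2 size 32.9 18.8 yaw 12.7 z 0.0186
scene glass 185 c 546.0 329.0 size 43.3 43.1 yaw -21.1 z 0.0383
scene tin 521 c 566.3 165.5 size 86.0 50.4 yaw -11.0 z 0.0263
scene case 1021 c 486.2 -3.0 size 162.1 61.3 yaw -2.4 z 0.0275
wrist sharp 0
wrist glass 0
wrist tin 3476 c 563.1 163.6 size 83.4 52.7 yaw -11.4 z 0.0256
wrist case 10061 c 484.5 -5.8 size 159.9 60.8 yaw -2.5 z 0.0268
```

View pics/f_scene.png

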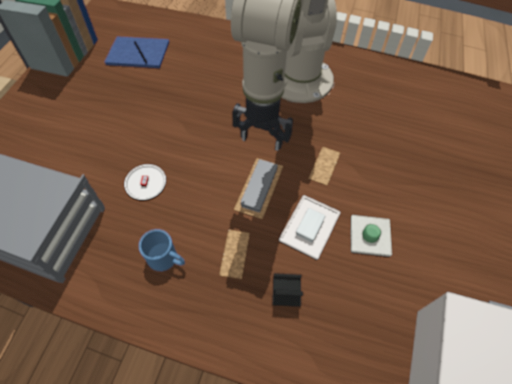

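View pics/f_top.png

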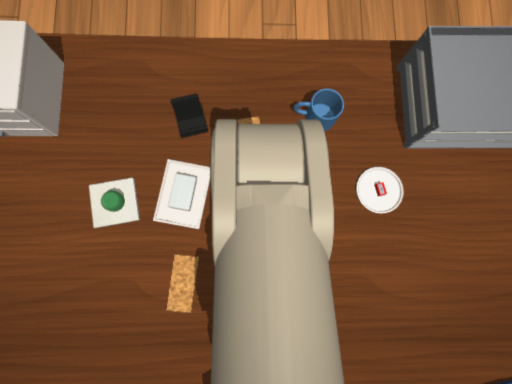

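The scene view shows the sharpener mid-dish (144,181), case on the large mat (258,186), tin in the tray (311,222), glass on the sheets (372,232); mug and phone stand at the same pixels as at the start.

```bash
python3 -c "
from plant import arm
print(arm.sign_off())"
```

```text
the job is handed in; nothing more can be done
None
```

I took the pile apart from the top down and put all four things in their places: sharpener in the dish, paperweight on the note sheets, tin in the pin tray and pencil case on the largest cork mat. I handed the job in at about 35 s.

**Last checks**
- **Position:** most camera readings put each item within about 2–3 mm of the centre of its place. One scene-camera reading put the glass about 4 mm off in x, but the top camera put it within 1 mm in x and about 2 mm off in y. The scene view was partial, so I took it as the less reliable of the two. For the case I had only the scene and wrist cameras, because the arm blocked the top camera.
- **Turn:** the tin and case are aligned with their tray and mat to within about 1°.
- **Upright and gentle:** everything is right side up. The glass was lowered until it touched, pressed with at most about 11 N, then released.
- **Left alone:** the mug and phone stand look unmoved in the images.
- **Forces:** the highest wrist force I read was about 22 N, while setting down the tin. The gripper was clear of everything when I handed in.

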